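# Half-cover a soap block for a light-fading test

### The job

Set up the light-fading test: with the shutter still fully open, get the soap block pushed home so that it lies square and snug in the inside corner of the aluminium frame, its end against the end stop and its long side against the side beam. Then draw the black sprung shutter (it has a red knob) to half of its travel, where the carriage's red pointer meets the red mark and half of the block is covered, and finish while still holding it there against the spring, with the block still home in its corner. Do not let go, and do not shift or tip the jar, the bottle and the rose-shaped soap standing by.

Things in the scene. Friction and masses are not known exactly. Their poses are not given: they have to be found in the camera images.
- frame: fixed aluminium frame. Origin: on the desk at the inside corner of its two 30 mm high stops; at yaw 0 its x points away from the robot. Side beam: stop face y=0, x=-115 to +126 mm, 46 mm wide (to y=+46); guide and spring tube on it reach 54 mm high. End stop: face x=0, y=-85 to 0, 12 mm thick. The block belongs at x<0, y<0, on the bare desk, open to -x and -y
- seat (a point): point on the desk where the middle of the soap block's underside lies when it is home in the corner: frame x=-31, y=-21 mm; axes like the frame's
- soap_block: loose cream soap block, 42 x 62 x 32 mm (own x, y, z), about 0.1 kg. Origin: middle of its underside. Its 62 mm side (own y) belongs along frame x, either end first. It starts on the desk 15 to 45 mm short of its seat in frame x and 20 to 55 mm in frame y, turned up to 0.3 rad
- shutter (a joint): travel of the sprung shutter, m: 0 = fully open, 0.035 = half, 0.07 = fully drawn; grows as it moves along frame -x over the block. Spring: 6 N at 0, 10 N at half, 14 N at 0.07, back to 0 when let go. Black blade 72 x 67 mm, underside 40 and top 43.5 mm above the desk, passes above the block; open, its leading edge is at frame x=+4 mm, its free side at y=-62
- knob (a point): middle of the upright red round knob on the blade, 18 mm diameter, to be pinched or pushed; it stands from a collar (26 mm diameter, top 46.5 mm above the desk) up to 77.5 mm; this point is 62 mm above the desk. With the shutter open it is at frame x=+30, y=-26 mm; it moves with the shutter along frame -x
- half_mark (a point): middle of the 4 mm wide red line on top of the beam: the red pointer on the carriage lies against it at half travel; white lines 35 mm to either side of it mark fully open and fully drawn
- jar: bystander: small mica jar with white lid, 42 mm diameter, 34 mm high; origin middle of its underside; leave alone
- bottle: bystander: blue dye dropper bottle, 26 mm diameter, 73 mm high, standing; origin middle of its underside; leave alone
- rose: bystander: orange rose-shaped soap, 46 mm across, 21 mm high; origin middle of its underside; leave alone

How it is judged:
On the way:
1. the soap block is home in the corner, square against both stops, while the shutter is still open (x of soap_block in the frame of seat between -0.003 and 0.003 m and y of soap_block in the frame of seat between -0.003 and 0.003 m and angle between the y axis of soap_block and the x axis of frame, either way round below 0.06 rad and angle between soap_block's own z axis and vertical below 0.06 rad and value of joint shutter below 0.006 m), for 0.2 s.
At the end, for the whole second after the job is handed in: The soap block lies flat within 3 mm of its seat in frame x and y and within 0.06 rad of square; the shutter stands at 0.035 m within 5 mm; the fingers bear on the shutter with more than 4 N, holding it (x of soap_block in the frame of seat between -0.003 and 0.003 m and y of soap_block in the frame of seat between -0.003 and 0.003 m and angle between the y axis of soap_block and the x axis of frame, either way round below 0.06 rad and angle between soap_block's own z axis and vertical below 0.06 rad and value of joint shutter between 0.03 and 0.04 m and contact force between shutter and the fingers above 4 N); the arm keeps its last pose, push and grip.
It fails at once if the mica jar is shifted by more than 25 mm or tipped (distance of jar from where it was at the start of the episode above 0.025 m or angle between jar's own z axis and vertical above 0.4 rad).
It fails at once if the blue dye bottle is shifted by more than 25 mm or tipped (distance of bottle from where it was at the start of the episode above 0.025 m or angle between bottle's own z axis and vertical above 0.4 rad).
It fails at once if the soap rose is shifted by more than 25 mm or tipped (distance of rose from where it was at the start of the episode above 0.025 m or angle between rose's own z axis and vertical above 0.4 rad).
It also fails if it takes over 61 s, if anything falls off the work surface, if the arm or the gripper's body presses on something with over 40 N, if the wrist force passes 120 N, or if a joint passes its speed limit or range.

### The arm

A 7-joint arm with a two-finger parallel gripper is mounted at the origin on the work surface; the furniture and walls round the work are solid. World frame = base frame: x ahead of the robot, y to its left, z up, the work surface at z = 0. Lengths are in m, angles in rad, forces in N, time in s.
With the tool pointing down it reaches from about 0.425 to 0.875 m from the base axis. Payload 4.7 kg.
Tool frame: the origin (TCP) lies between the finger pads; the fingertips stand 25 mm ahead of it and the grasp point (between the pads) lies 6 mm ahead of it; z points along the fingers, y is the line along which they close (so a half turn about z gives the same grasp; the last joint's range is limited). The gripper opens to 87 mm and grips with 3 to 60 N. Pads are 19 mm wide; open, the fingers measure 117 mm over their backs; the gripper's body (75 mm by 190 mm) begins 51 mm behind the grasp point.
Start: joints at [-1.118, 0.321, -0.07, 1.45, 0.023, 1.371, -0.057], TCP at [0.276, 0.588, 0.248] pointing down, gripper open.
Joint ranges: [-2.86, 2.86], [-0.3, 2.09], [-1.38, 1.24], [0.06, 2.45], [-1.56, 4.7], [0.09, 2.05], [-2.69, 2.69]. Speed limits (rad/s): [2.57, 2.57, 3.14, 3.14, 3.14, 3.14, 3.14].

### API

Orientations are given as a 3x3 rotation matrix whose columns are the frame's x, y, z axes.
In Python, from cell import robot gives the robot as it stands.
- The arm moves only by the tool shift_gripper, called after ">>>" as name(argument=value, ...), one argument or row to a line, values as JSON. Schema: {"type":"object","properties":{"rows":{"type":"array","items":{"type":"number"},"minItems":7,"maxItems":56},"squeeze":{"type":"number"},"only":{"type":"string"},"quiet":{"type":"boolean"},"lines":{"type":"string"}},"required":["rows"],"additionalProperties":false}. rows is one flat list of numbers that holds 1 to 8 rows one after another, with no inner brackets; each row has 7 numbers: the opening from 0.0 (shut) to 1.0 (fully open), then dx, dy, dz in shares of the most that a row can go, 1 being 62.5 mm, then a rotation vector rx, ry, rz in fractions of the full range, 1 being 2 rad; each row shifts and turns the commanded pose from where the row before left it, along the tool's axes as they then stand; what a row does not reach is not made up. A row lasts 1/8 s, in which the tool goes at most 0.0625 m and 0.188 rad, less where a joint would pass 70% of its speed; a pose out of reach is approached as far as the arm can. The fingers move at their own pace and stop on an object; squeeze is the grip in N (left out, the last holds). Time passes only in rows, so rows that do not move let the fingers close. The tool returns the time, the measured TCP pose, the force, the opening and the grip force at its end. only (a regular expression) keeps the lines of the reply that match it, lines (a string "A,B") keeps lines A to B, and quiet returns only ok. A shift or turn number past 1, either way, is cut back to 1. Input that does not fit is refused with a message, and nothing moves.
- robot.read_state(): the state, without advancing time (a new reading comes with each control period).
- robot.get_image(name): name is "scene" or "top" or "wrist"; returns the picture (480x640x3 uint8, red, green, blue); there is no depth.
- robot.calibration(name): a dict with "fx", "fy", "cx", "cy" (pixels), "eye" and "orientation" of the camera in the world. Camera axes: x right, y down, z forward; pixel columns grow to the right and rows downward; lengths in m; the calibration is good to about 2 mm. The wrist camera is an equidistant fisheye: a pixel r from the principal point sees the ray r / f radians off the axis. A picture is of the moment at which its call begins: read the wrist's pose just before it. calibration takes no time and is no camera call; for the wrist camera it gives the pose at the moment of the call.
- robot.job_done(): hands the job in; it is judged then, once.
The state is a dict: "time_s": time; "q": joint angles; "qvel": joint speeds; "tau": joint torques, N m; "tool_pos": TCP position; "tcp_rot": TCP orientation; "wrist_force": force on the tool from outside, world axes, zero at the start; "torque": the same for the moment, N m; "grip_width": opening from 0.0 (shut) to 1.0 (fully open); "gripper_force": force on a finger pad.
Only numpy, scipy, OpenCV 4.12 (cv2) and the standard library are available. Lean on these libraries where they do the work, as an engineer would, in place of code of your own. Each camera call takes 0.05 s, during which the arm holds its last target. There are 200 camera calls.

## Working session

There is one attempt and no reset: what is moved stays moved. The work goes in short steps, Python scripts to look and compute and a tool call to move; the robot and the scene stay as the last step left them, time stands still between calls to the robot, and variables do not carry over. Pictures are saved under pics/ and viewed, at most 10 in all, crops included, and the job is handed in when it is done.

```bash
mkdir -p pics; ls
```

Run:
```python
from cell import robot
import cv2
for n in("top","scene"):
    cv2.imwrite(f"pics/{n}0.png",robot.get_image(n)[:,:,::-1]); print(robot.calibration(n))
s=robot.read_state();print(s["time_s"],s["tool_pos"],s["tcp_rot"],s["grip_width"])
```

```text
cell.py
pics
{'fx': 533.2653071673279, 'fy': 533.2653071673279, 'cx': 318.17291549750166, 'cy': 232.0843206164846, 'eye': array([ 0.4395948 , -0.09785483,  0.90020313]), 'orientation': array([[ 0.02184089, -0.98260177,  0.18443629],
       [-0.99948075, -0.01708866,  0.02731672],
       [-0.02368969, -0.18493714, -0.98246478]])}
{'fx': 563.810947491526, 'fy': 563.810947491526, 'cx': 321.6508661538958, 'cy': 239.55700741833786, 'eye': array([0.25531979, 0.3603591 , 0.7437655 ]), 'orientation': array([[-0.77983157, -0.48978968,  0.38983174],
       [-0.62580794,  0.5949896 , -0.50433302],
       [ 0.01507127, -0.63725461, -0.77050595]])}
0.1 [0.27599909 0.58799457 0.24655948] [[-9.05279072e-01  4.24816882e-01 -6.46753576e-04]
 [ 4.24817367e-01  9.05277707e-01 -1.57437553e-03]
 [-8.33297124e-05 -1.70000137e-03 -9.99998552e-01]] 0.9978555975143536
```

View pics/top0.png

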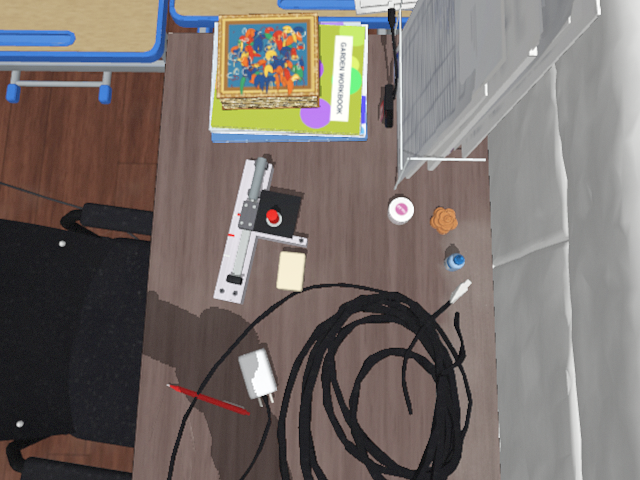

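View pics/scene0.png

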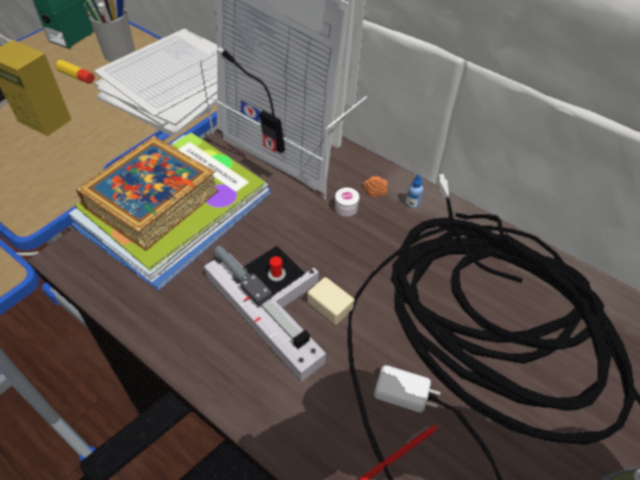

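The top view shows the frame's beam from (258,160) to (228,298), the end stop from about (255,235) to (305,242), the knob at (273,216) and the block at (291,271). The jar is at (401,209), the rose at (445,219) and the bottle at (455,261). I'll enlarge it next.

Run:
```python
import cv2
for n,(x,y,w,h) in {"top":(205,180,120,120),"scene":(200,235,165,145)}.items():
    k=600//h if n=="top" else 4
    cv2.imwrite(f"pics/{n}0c.png",cv2.resize(cv2.imread(f"pics/{n}0.png")[y:y+h,x:x+w],None,fx=k,fy=k,interpolation=cv2.INTER_CUBIC))
```

```text
(no output)
```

View pics/top0c.png

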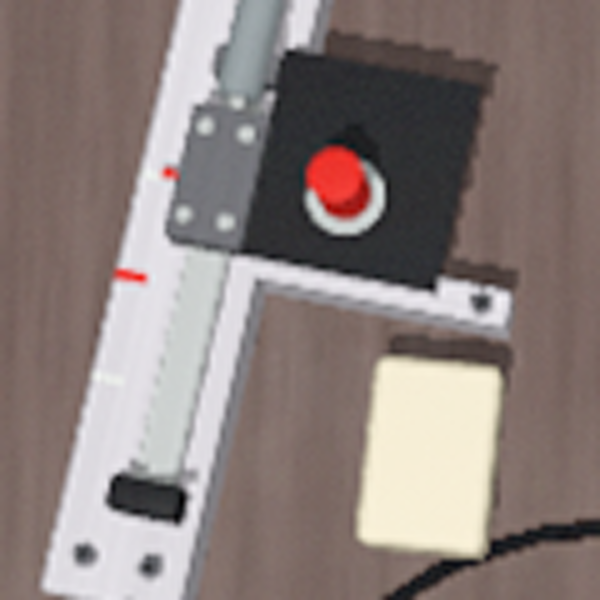

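Crop pixels (5x, offset 205,180): inside corner (262,283), end stop's front tip (507,328), knob top (335,172). Blade corners are (435,288) and (490,85). Block top corners are (378,355), (502,364), (486,556) and (357,543).

Create h.py:
```python
import numpy as np
from cell import robot
from scipy.optimize import least_squares
def ray(n,u,v,z):
    c=robot.calibration(n); d=c["orientation"]@[(u-c["cx"])/c["fx"],(v-c["cy"])/c["fy"],1]
    e=np.array(c["eye"]); return (e+d*(z-e[2])/d[2])[:2]
def fit(loc,w):
    loc=np.array(loc);w=np.array(w)
    def f(p):
        c,s=np.cos(p[2]),np.sin(p[2]); return (loc@np.array([[c,s],[-s,c]])+p[:2]-w).ravel()
    r=least_squares(f,[*w.mean(0),0]); return r.x,np.round(r.fun.reshape(-1,2)*1e3,1)
def crop(u,v,o=(205,180),k=5): return (u+.5)/k-.5+o[0],(v+.5)/k-.5+o[1]
```

Run:
```python
from h import *
T=lambda u,v,z:ray("top",*crop(u,v),z)
F,r=fit([(0,0),(0,-.085),(.030,-.026),(.004,-.062),(.076,-.062)],
 [T(262,283,.03),T(507,328,.03),T(335,172,.0775),T(435,288,.0435),T(490,85,.0435)])
print("frame",F);print(r)
B,r=fit([(.031,.021),(.031,-.021),(-.031,-.021),(-.031,.021)],[T(378,355,.032),T(502,364,.032),T(486,556,.032),T(357,543,.032)])
print("block",B);print(r)
c,s=np.cos(F[2]),np.sin(F[2]);R=np.array([[c,-s],[s,c]])
print("block in frame",R.T@(B[:2]-F[:2]),B[2]-F[2],"knob",F[:2]+R@[.03,-.026],"seat",F[:2]+R@[-.031,-.021])
for n,u,v,z in(("jar",401,209,.034),("rose",445,219,.015),("bottle",456,261,.06)):
    p=ray("top",u,v,z);print(n,p,R.T@(p-F[:2]))
```

```text
frame [ 0.59630521  0.02931496 -0.18028211]
[[ 2.1  1.4]
 [ 0.5 -0.3]
 [-0.7 -1.1]
 [-2.  -1.6]
 [ 0.2  1.6]]
block [ 0.53803128 -0.03020977 -0.06620569]
[[-0.1  0.5]
 [-0.6 -0.4]
 [ 0.6  0.1]
 [ 0.  -0.1]]
block in frame [-0.04665629 -0.06900895] 0.11407642419436897 knob [ 0.62115702 -0.00164288] seat [0.56204218 0.01421382]
jar [ 0.64359667 -0.21048378] [ 0.08952263 -0.22743266]
rose [ 0.63196042 -0.28682885] [ 0.09176419 -0.30462688]
bottle [ 0.55469463 -0.29299703] [ 0.01685663 -0.32454939]
```

Add to h.py:
```python
F=np.array([0.5963,0.0293,-0.1803])
def go(fx,fy,z,yaw=None):
    """tool-axis shift to frame point (fx,fy), TCP height z; yaw= wanted tool-y direction relative to frame x"""
    s=robot.read_state();c,n=np.cos(F[2]),np.sin(F[2])
    p=np.array([F[0]+c*fx-n*fy,F[1]+n*fx+c*fy,z]);R=np.array(s["tcp_rot"])
    print("d tool",np.round(R.T@(p-s["tool_pos"]),4),"tilt",np.round(R[2],4))
    if yaw is not None:
        a=np.arctan2(R[1,1],R[0,1]);print("rz",-((F[2]+yaw-a+np.pi/2)%np.pi-np.pi/2))
def where():
    s=robot.read_state();c,n=np.cos(F[2]),np.sin(F[2]);d=np.array(s["tool_pos"])-[F[0],F[1],0]
    f=s["wrist_force"];print("t",s["time_s"],"frame pos",np.round([c*d[0]+n*d[1],-n*d[0]+c*d[1],d[2]],4),"F frame",np.round([c*f[0]+n*f[1],-n*f[0]+c*f[1],f[2]],1),"grip",s["grip_width"],s["gripper_force"])
```

```bash
python3 -c "
from h import *
go(-.0467,-.069,.12,np.pi/2)"
```

```text
d tool [-0.4998 -0.4481  0.1274] tilt [-1.0e-04 -1.7e-03 -1.0e+00]
rz -0.2584602766236159
```

The rows are not in the units I measure in: shifts go in shares of 62.5 mm and turns go in shares of 2 rad. I convert before sending: -0.042 m is -0.672, -0.041 m is -0.656.

>>> shift_gripper(
  rows=[1, -0.656, -0.592, 0.1696, 0, 0, 0, 1, -0.656, -0.592, 0.1696, 0, 0, 0, 1, -0.672, -0.592, 0.1696, 0, 0, 0, 1, -0.672, -0.592, 0.1696, 0, 0, 0, 1, -0.672, -0.592, 0.1696, 0, 0, 0, 1, -0.672, -0.592, 0.1696, 0, 0, 0, 1, -0.672, -0.592, 0.1696, 0, 0, 0, 1, -0.672, -0.592, 0.1696, 0, 0, 0],
  squeeze=10,
)

```text
time_s: 1.1
tool_pos: [0.4531, 0.1768, 0.1623]
tcp_rot: [[-0.905, 0.425, 0.0], [0.425, 0.905, 0.0], [-0.0, 0.0, -1.0]]
wrist_force: [0.7, 0.1, 0.7]
grip_width: 1.004
gripper_force: 0.0
```

>>> shift_gripper(
  rows=[1, -0.672, -0.608, 0.1696, 0, 0, 0, 1, -0.672, -0.608, 0.1696, 0, 0, 0, 1, -0.672, -0.608, 0.1696, 0, 0, 0, 1, -0.656, -0.608, 0.1696, 0, 0, 0, 1, 0, 0, 0, 0, 0, -0.065, 1, 0, 0, 0, 0, 0, -0.0643, 1, 0, 0, 0, 0, 0, 0, 1, 0, 0, 0, 0, 0, 0],
)

```text
time_s: 2.1
tool_pos: [0.5392, -0.0298, 0.1202]
tcp_rot: [[-0.983, 0.181, -0.0], [0.181, 0.983, 0.0], [0.0, 0.0, -1.0]]
wrist_force: [0.0, 0.3, 0.2]
grip_width: 1.002
gripper_force: 0.0
```

```bash
python3 -c "
from h import *
import cv2
cv2.imwrite('pics/w1.png',robot.get_image('wrist')[:,:,::-1])
go(-.0467,-.069,.035,np.pi/2);where()"
```

```text
d tool [ 0.0012 -0.0007  0.0853] tilt [ 1.e-04  1.e-04 -1.e+00]
rz -0.0012916296530023352
t 2.15 frame pos [-0.0455 -0.0683  0.1203] F frame [ 0.2  0.5 -0.5] grip 0.9983270480383426 0.0
```

View pics/w1.png

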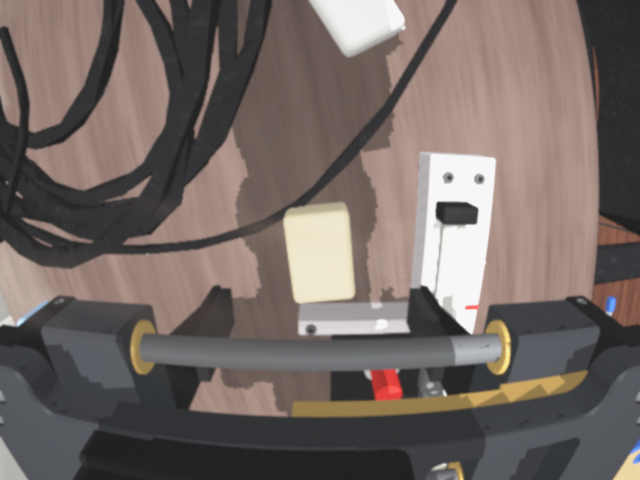

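The wrist view shows the block at (320,253) centred between the fingers. The end stop is at (355,318) and the beam at (455,240), and the cable passes clear behind the block. I'll descend and grip.

Scaled: 0.035 m is 0.56, 0.015 m is 0.24.

>>> shift_gripper(
  rows=[1, -0.048, -0.016, 0.56, 0, 0, 0, 1, 0, 0, 0.56, 0, 0, 0, 1, 0, 0, 0.24, 0, 0, 0, 1, 0, 0, 0, 0, 0, 0, 0.3, 0, 0, 0, 0, 0, 0, 0.3, 0, 0, 0, 0, 0, 0, 0.3, 0, 0, 0, 0, 0, 0, 0.3, 0, 0, 0, 0, 0, 0],
  squeeze=8,
)

```text
time_s: 3.15
tool_pos: [0.5424, -0.0315, 0.0358]
tcp_rot: [[-0.984, 0.179, 0.001], [0.179, 0.984, 0.0], [-0.001, 0.0, -1.0]]
wrist_force: [0.2, -0.0, 0.8]
grip_width: 0.628
gripper_force: 0.0
```

>>> shift_gripper(
  rows=[0.3, 0, 0, 0, 0, 0, 0, 0.3, 0, 0, 0, 0, 0, 0, 0.3, 0, 0, 0, 0, 0, 0],
  squeeze=8,
)

```text
time_s: 3.52
tool_pos: [0.5423, -0.0314, 0.0355]
tcp_rot: [[-0.984, 0.179, 0.0], [0.179, 0.984, 0.0], [-0.0, 0.0, -1.0]]
wrist_force: [-0.6, 0.2, 0.6]
grip_width: 0.498
gripper_force: 7.7
```

```bash
python3 -c "
from h import *
where()"
```

```text
t 3.525 frame pos [-0.0423 -0.0694  0.0355] F frame [-0.6  0.1  0.6] grip 0.49761746953439234 7.69765969060245
```

Scaled: 0.009 m is 0.144, 0.008 m is 0.128.

>>> shift_gripper(
  rows=[0.3, 0, 0.144, 0, 0, 0, 0, 0.3, 0, 0.128, 0, 0, 0, 0, 0.3, -0.096, 0, 0, 0, 0, 0, 0.3, -0.08, 0, 0, 0, 0, 0, 0.3, -0.048, 0, 0, 0, 0, 0, 0.3, 0, 0, 0, 0, 0, 0],
  only="force",
)

```text
wrist_force: [-1.2, 1.9, 4.5]
gripper_force: 7.8
```

```bash
python3 -c "
from h import *
where()"
```

```text
t 4.275 frame pos [-0.0281 -0.052   0.0354] F frame [-1.5  1.6  4.5] grip 0.4973487832020044 7.781393986815601
```

>>> shift_gripper(
  rows=[0.3, -0.032, 0, 0, 0, 0, 0, 0.3, 0, 0, 0, 0, 0, 0],
  only="wrist",
)

```text
wrist_force: [-4.7, 2.6, 6.4]
```

>>> shift_gripper(
  rows=[0.3, -0.016, 0, 0, 0, 0, 0, 0.3, 0, 0, 0, 0, 0, 0],
  only="wrist",
)

```text
wrist_force: [-4.9, 2.0, 6.4]
```

```bash
python3 -c "
from h import *
where()"
```

```text
t 4.775 frame pos [-0.0269 -0.0518  0.0352] F frame [-5.2  1.1  6.4] grip 0.4910055185933362 7.8971399482134075
```

>>> shift_gripper(
  rows=[0.68, 0, 0, 0, 0, 0, 0, 0.68, 0, 0, 0, 0, 0, 0, 0.68, 0, 0, 0, 0, 0, 0, 0.68, 0, 0, 0, 0, 0, 0],
  only="force|width",
)

```text
wrist_force: [0.7, 0.0, -0.0]
grip_width: 0.671
gripper_force: 0.0
```

>>> shift_gripper(
  rows=[0.68, 0, 0, -0.8, 0, 0, 0, 0.68, 0.48, -0.32, -0.64, 0, 0, 0, 0.68, 0.48, -0.32, 0, 0, 0, 0, 0.68, 0, 0, 0, 0, 0, 0],
  only="force|width",
)

```text
wrist_force: [0.0, 0.1, 0.9]
grip_width: 0.681
gripper_force: 0.0
```

```bash
python3 -c "
from h import *
import cv2
where()
cv2.imwrite('pics/t2.png',cv2.resize(robot.get_image('wrist')[150:400,200:500,::-1],None,fx=2,fy=2,interpolation=2))
"
```

```text
t 5.775 frame pos [-0.0868 -0.0941  0.1258] F frame [-0.   0.1  0.9] grip 0.6813482124244944 0.0
```

View pics/t2.png

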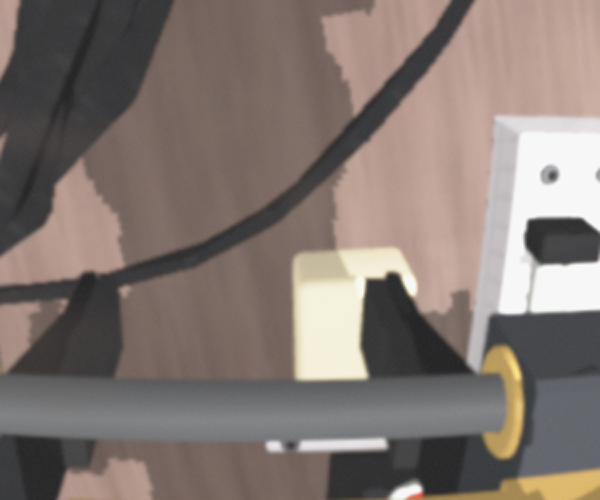

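The block lies square against the end stop. Next I turn the tool so its y lies along frame x, and push toward the beam with both fingers.

Scaled: 0.18 rad is 0.09.

>>> shift_gripper(
  rows=[0.3, 0, 0, 0, 0, 0, 0.09, 0.3, 0, 0, 0, 0, 0, 0.09, 0.3, 0, 0, 0, 0, 0, 0.09, 0.3, 0, 0, 0, 0, 0, 0.09, 0.3, 0, 0, 0, 0, 0, 0.09, 0.3, 0, 0, 0, 0, 0, 0.09, 0.3, 0, 0, 0, 0, 0, 0.09, 0.3, 0, 0, 0, 0, 0, 0.09],
  only="width",
)

```text
grip_width: 0.297
```

>>> shift_gripper(
  rows=[0.3, 0, 0, 0, 0, 0, 0.0654, 0.3, 0, 0, 0, 0, 0, 0, 0.3, 0, 0, 0, 0, 0, 0],
  only="width",
)

```text
grip_width: 0.302
```

```bash
python3 -c "
from h import *
where();go(-.038,-.098,.040,0)"
```

```text
t 7.2 frame pos [-0.085  -0.0922  0.1251] F frame [-0.1 -0.5 -0.4] grip 0.3018247704553206 0.0
d tool [-0.006   0.047   0.0851] tilt [-3.e-04 -0.e+00 -1.e+00]
rz 0.002789897832662369
```

Scaled: 0.047 m is 0.752, 0.04 m is 0.64, 0.0028 rad is 0.0014.

>>> shift_gripper(
  rows=[0.3, -0.096, 0.752, 0, 0, 0, 0.0014, 0.3, 0, 0, 0.64, 0, 0, 0, 0.3, 0, 0, 0.56, 0, 0, 0, 0.3, 0, 0, 0.16, 0, 0, 0, 0.3, 0.16, 0, 0, 0, 0, 0, 0.3, 0.16, 0, 0, 0, 0, 0, 0.3, 0.16, 0, 0, 0, 0, 0],
  only="force",
)

```text
wrist_force: [0.5, -1.1, 0.4]
gripper_force: 0.5
```

>>> shift_gripper(
  rows=[0.3, 0.112, 0, 0, 0, 0, 0, 0.3, 0.08, 0, 0, 0, 0, 0, 0.3, 0, 0, 0, 0, 0, 0],
  only="force",
)

```text
wrist_force: [-0.8, -0.2, -0.7]
gripper_force: 0.0
```

```bash
python3 -c "
from h import *
where()"
```

```text
t 8.45 frame pos [-0.0382 -0.0558  0.0404] F frame [-0.7 -0.3 -0.7] grip 0.3033927548479121 0.0
```

Scaled: 0.002 m is 0.032, 0.001 m is 0.016.

>>> shift_gripper(
  rows=[0.3, 0.032, 0, 0, 0, 0, 0, 0.3, 0.016, 0, 0, 0, 0, 0, 0.3, 0, 0, 0, 0, 0, 0],
  only="wrist",
)

```text
wrist_force: [0.2, -0.3, 0.7]
```

>>> shift_gripper(
  rows=[0.3, 0.016, 0, 0, 0, 0, 0, 0.3, 0, 0, 0, 0, 0, 0],
  only="wrist",
)

```text
wrist_force: [-0.1, -0.9, -0.4]
```

>>> shift_gripper(
  rows=[0.3, 0.016, 0, 0, 0, 0, 0, 0.3, 0, 0, 0, 0, 0, 0],
  only="wrist",
)

```text
wrist_force: [-0.6, -2.5, -0.2]
```

>>> shift_gripper(
  rows=[0.3, 0.016, 0, 0, 0, 0, 0, 0.3, 0, 0, 0, 0, 0, 0],
  only="wrist",
)

```text
wrist_force: [-1.2, -5.9, 0.7]
```

```bash
python3 -c "
from h import *
where()"
```

```text
t 9.575 frame pos [-0.0382 -0.0522  0.0403] F frame [-0.1 -6.   0.7] grip 0.30236547731816676 2.6051602978259325
```

Scaled: 0.002 m is 0.032.

>>> shift_gripper(
  rows=[0.3, 0.032, 0, 0, 0, 0, 0, 0.3, 0, 0, 0, 0, 0, 0],
  only="wrist",
)

```text
wrist_force: [-1.9, -8.2, 2.1]
```

```bash
python3 -c "
from h import *
where()"
```

```text
t 9.825 frame pos [-0.0382 -0.0521  0.0403] F frame [-0.4 -8.4  2.1] grip 0.29678005989029177 4.342312887310982
```

>>> shift_gripper(
  rows=[0.3, -0.16, 0, 0, 0, 0, 0, 0.3, -0.32, 0, 0, 0, 0, 0, 0.3, -0.32, 0, 0, 0, 0, 0, 0.3, -0.32, 0, -0.8, 0, 0, 0, 0.3, -0.48, 0, -0.8, 0, 0, 0, 0.3, -0.8, 0, 0, 0, 0, 0, 0.3, -0.8, 0, 0, 0, 0, 0, 0.3, 0, 0, 0, 0, 0, 0],
  only="tool_pos",
)

```text
tool_pos: [0.5124, -0.2127, 0.141]
```

```bash
python3 -c "
from h import *
import cv2
im=robot.get_image('top')[:,:,::-1];cv2.imwrite('pics/t3f.png',im)
cv2.imwrite('pics/t3.png',cv2.resize(im[180:300,205:325],None,fx=5,fy=5,interpolation=2))"
```

```text
(no output)
```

View pics/t3.png

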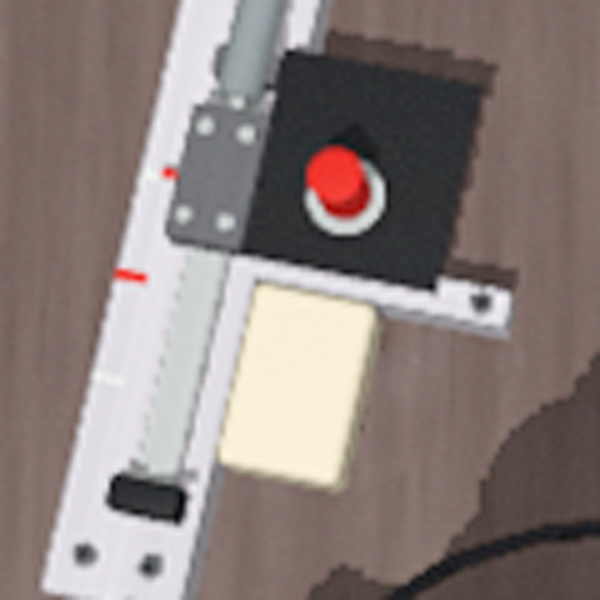

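The block sits in the corner, with top corners at (255,287), (378,307), (342,490) and (220,464). I'll check that numerically.

Run:
```python
from h import *
T=lambda u,v,z:ray("top",*crop(u,v),z)
B,r=fit([(.031,.021),(.031,-.021),(-.031,-.021),(-.031,.021)],[T(u,v,.032) for u,v in((255,287),(378,307),(342,490),(220,464))])
c,s=np.cos(F[2]),np.sin(F[2]);R=np.array([[c,-s],[s,c]])
print(B,R.T@(B[:2]-F[:2])-[-.031,-.021],B[2]-F[2]);print(r)
for a,b,z in (((258,283),(507,328),.03),((262,283),(190,590),.03),((283,50),(490,85),.0435),((490,85),(435,288),.0435)):
    d=T(*b,z)-T(*a,z);print(np.degrees(np.arctan2(d[1],d[0]))%90-90)
where();print(np.round(robot.read_state()["q"],2))
go(-.0855,-.021,.11,np.pi/2)
```

```text
[ 0.5594901   0.01401292 -0.15801441] [-0.00247186 -0.0006402 ] 0.0222855942254373
[[ 0.9 -0.1]
 [ 0.3 -0.4]
 [-0.1 -0.3]
 [-1.2  0.8]]
-9.3188357651579
-10.631110957027744
-8.952656663991732
-13.224944312669606
t 10.875 frame pos [-0.0389 -0.2499  0.1406] F frame [-0.5  0.5 -0.2] grip 0.30362682087984155 0.0
[-0.23  0.22  0.64  1.84 -0.15  1.12  0.28]
d tool [ 0.2285 -0.0482  0.0308] tilt [ 1.e-03  9.e-04 -1.e+00]
rz 1.5641477570814333
```

Scaled: 0.056 m is 0.896, -0.018 m is -0.288, -0.18 rad is -0.09.

>>> shift_gripper(
  rows=[0.06, 0.896, -0.288, 0, 0, 0, -0.085, 0.06, 0, 0, 0, 0, 0, -0.09, 0.06, 0, 0, 0, 0, 0, -0.09, 0.06, 0, 0, 0, 0, 0, -0.09, 0.06, 0, 0, 0, 0, 0, -0.09, 0.06, 0, 0, 0, 0, 0, -0.09, 0.06, 0, 0, 0, 0, 0, -0.09, 0.06, 0, 0, 0, 0, 0, -0.09],
  only="width",
)

```text
grip_width: 0.061
```

>>> shift_gripper(
  rows=[0.06, 0, 0, 0, 0, 0, -0.0738, 0.06, 0, 0, 0, 0, 0, 0],
  only="width",
)

```text
grip_width: 0.062
```

```bash
python3 -c "
from h import *
where();go(-.095,-.024,.040,np.pi/2)"
```

```text
t 12.125 frame pos [-0.0565 -0.1903  0.1403] F frame [-0.3  0.1 -0.5] grip 0.06243967422369197 0.0
d tool [0.0376 0.1663 0.1005] tilt [ 0.      0.0014 -1.    ]
rz 0.0050365084063535015
```

Scaled: 0.056 m is 0.896, 0.055 m is 0.88, 0.005 rad is 0.0025.

>>> shift_gripper(
  rows=[0.06, 0.208, 0.896, 0, 0, 0, 0.0025, 0.06, 0.208, 0.88, 0, 0, 0, 0, 0.06, 0.192, 0.88, 0, 0, 0, 0, 0.06, 0, 0, 0.64, 0, 0, 0, 0.06, 0, 0, 0.64, 0, 0, 0, 0.06, 0, 0, 0.32, 0, 0, 0, 0.06, 0, 0, 0, 0, 0, 0],
  only="wrist",
)

```text
wrist_force: [-0.9, -0.3, 0.4]
```

>>> shift_gripper(
  rows=[0.06, -0.16, 0, 0, 0, 0, 0, 0.06, -0.128, 0, 0, 0, 0, 0, 0.06, -0.048, 0, 0, 0, 0, 0, 0.06, 0, 0, 0, 0, 0, 0],
  only="wrist",
)

```text
wrist_force: [-3.3, 1.3, 1.6]
```

```bash
python3 -c "
from h import *
where()"
```

```text
t 13.5 frame pos [-0.0738 -0.0263  0.0406] F frame [-3.5  0.7  1.6] grip 0.060662282116238996 1.3026826456189156
```

>>> shift_gripper(
  rows=[0.06, -0.032, 0, 0, 0, 0, 0, 0.06, 0, 0, 0, 0, 0, 0],
  only="wrist",
)

```text
wrist_force: [-6.3, 2.7, 4.8]
```

```bash
python3 -c "
from h import *
where()"
```

```text
t 13.75 frame pos [-0.0737 -0.0263  0.0401] F frame [-6.7  1.6  4.8] grip 0.057990176516927325 3.517325073480606
```

Scaled: -0.06 m is -0.96, 0.02 m is 0.32, 0.18 rad is 0.09.

>>> shift_gripper(
  rows=[0.06, 0.32, 0, 0, 0, 0, 0, 0.06, 0.32, 0, -0.64, 0, 0, 0, 0.5, 0, 0, -0.96, 0, 0, 0, 0.5, 0, 0, 0, 0, 0, 0.09, 0.5, 0, 0, 0, 0, 0, 0.09, 0.5, 0, 0, 0, 0, 0, 0.09, 0.5, 0, 0, 0, 0, 0, 0.09, 0.5, 0, 0, 0, 0, 0, 0.09],
  only="width",
)

```text
grip_width: 0.495
```

>>> shift_gripper(
  rows=[0.5, 0, 0, 0, 0, 0, 0.09, 0.5, 0, 0, 0, 0, 0, 0.09, 0.5, 0, 0, 0, 0, 0, 0.09, 0.5, 0, 0, 0, 0, 0, 0.0654, 0.5, 0, 0, 0, 0, 0, 0],
  only="width",
)

```text
grip_width: 0.504
```

```bash
python3 -c "
from h import *
import cv2
im=robot.get_image('scene')[:,:,::-1]
cv2.imwrite('pics/s4.png',cv2.resize(im[230:380,190:370],None,fx=4,fy=4,interpolation=2))
where();go(.029,-.026,.077,0)"
```

```text
t 15.425 frame pos [-0.1112 -0.0266  0.1406] F frame [-0.3 -0.  -0.1] grip 0.5009953688620292 0.0
d tool [0.0004 0.1401 0.0638] tilt [ 2.0e-04  1.4e-03 -1.0e+00]
rz 0.0011140767671813379
```

View pics/s4.png

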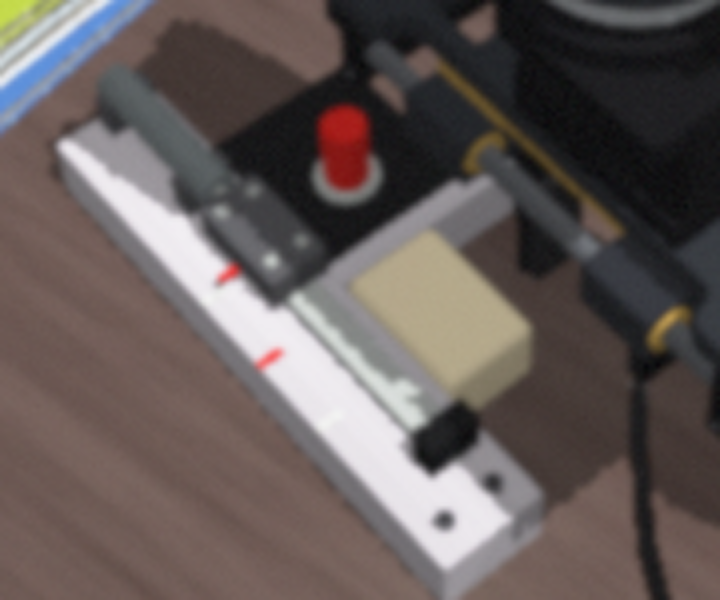

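The scene view shows the block (440,320) lying in the corner, with the shutter open and its pointer on the far mark. I'll give it one last light nudge toward the beam to rule out drift, then go to the knob.

Scaled: 0.045 m is 0.72, 0.04 m is 0.64.

>>> shift_gripper(
  rows=[0.3, -0.672, 0.56, 0, 0, 0, 0, 0.3, -0.56, 0.608, 0, 0, 0, 0, 0.3, 0, 0, 0.64, 0, 0, 0, 0.3, 0, 0, 0.72, 0, 0, 0, 0.3, 0, 0, 0.24, 0, 0, 0, 0.3, 0.32, 0, 0, 0, 0, 0, 0.3, 0.24, 0, 0, 0, 0, 0, 0.3, 0.16, 0, 0, 0, 0, 0],
  only="wrist",
)

```text
wrist_force: [-0.2, 0.6, 0.2]
```

```bash
python3 -c "
from h import *
where()"
```

```text
t 16.425 frame pos [-0.038  -0.0571  0.0414] F frame [-0.3  0.5  0.2] grip 0.2977660360941609 0.0
```

>>> shift_gripper(
  rows=[0.3, 0.048, 0, 0, 0, 0, 0, 0.3, 0.032, 0, 0, 0, 0, 0, 0.3, 0, 0, 0, 0, 0, 0],
  only="wrist",
)

```text
wrist_force: [-0.3, 0.7, -0.3]
```

```bash
python3 -c "
from h import *
where()"
```

```text
t 16.8 frame pos [-0.0387 -0.0539  0.0405] F frame [-0.4  0.6 -0.3] grip 0.3030259384048355 0.0
```

Scaled: 0.002 m is 0.032, 0.001 m is 0.016.

>>> shift_gripper(
  rows=[0.3, 0.032, 0, 0, 0, 0, 0, 0.3, 0.016, 0, 0, 0, 0, 0, 0.3, 0, 0, 0, 0, 0, 0],
  only="wrist",
)

```text
wrist_force: [-0.6, -5.0, 2.0]
```

```bash
python3 -c "
from h import *
where()"
```

```text
t 17.175 frame pos [-0.0387 -0.0522  0.0404] F frame [ 0.3 -5.   2. ] grip 0.3011551645822021 2.528727203607559
```

>>> shift_gripper(
  rows=[0.3, 0.024, 0, 0, 0, 0, 0, 0.3, 0, 0, 0, 0, 0, 0, 0.3, 0, 0, 0, 0, 0, 0],
  only="wrist",
)

```text
wrist_force: [-2.6, -7.8, 2.1]
```

```bash
python3 -c "
from h import *
where()"
```

```text
t 17.55 frame pos [-0.0387 -0.0521  0.0404] F frame [-1.1 -8.2  2.1] grip 0.2986142190125651 3.9458488672971725
```

Scaled: -0.05 m is -0.8, -0.03 m is -0.48.

>>> shift_gripper(
  rows=[0.3, -0.48, 0, 0, 0, 0, 0, 0.3, -0.16, 0, -0.8, 0, 0, 0, 0.55, 0, 0, -0.8, 0, 0, 0, 0.55, 0.528, 0.544, 0, 0, 0, 0, 0.55, 0.528, 0.544, 0, 0, 0, 0, 0.55, 0, 0, 0, 0, 0, 0],
  only="width",
)

```text
grip_width: 0.539
```

```bash
python3 -c "
from h import *
import cv2
cv2.imwrite('pics/w5.png',robot.get_image('wrist')[:,:,::-1])
where();go(.029,-.026,.077,0)"
```

```text
t 18.35 frame pos [ 0.0294 -0.0204  0.1396] F frame [-0.5 -0.2  0.4] grip 0.5464080507276526 0.0
d tool [-0.0056 -0.0003  0.0626] tilt [ 8.e-04 -9.e-04 -1.e+00]
rz 0.0022911810641541575
```

View pics/w5.png

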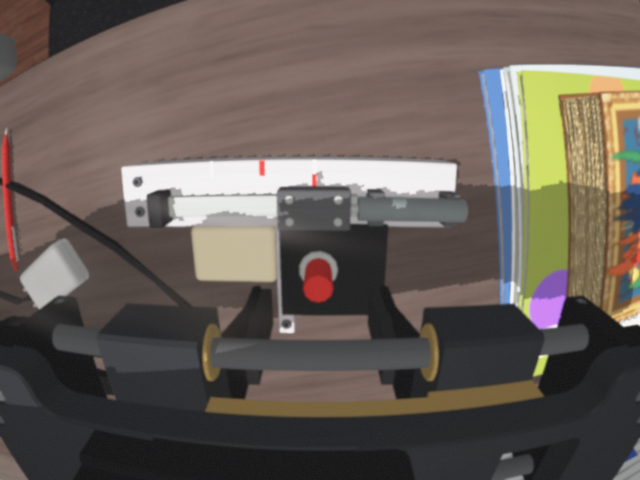

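The wrist view shows the knob (318,275) centred between the fingers, with the block (235,253) still seated. I'll descend and pinch.

Scaled: 0.03 m is 0.48, 0.025 m is 0.4, 0.002 rad is 0.001.

>>> shift_gripper(
  rows=[0.55, -0.088, 0, 0.48, 0, 0, 0.001, 0.55, 0, 0, 0.4, 0, 0, 0, 0.55, 0, 0, 0.12, 0, 0, 0, 0.55, 0, 0, 0, 0, 0, 0],
  only="wrist",
)

```text
wrist_force: [0.3, -0.5, -0.4]
```

>>> shift_gripper(
  rows=[0.1, 0, 0, 0, 0, 0, 0, 0.1, 0, 0, 0, 0, 0, 0, 0.1, 0, 0, 0, 0, 0, 0, 0.1, 0, 0, 0, 0, 0, 0, 0.1, 0, 0, 0, 0, 0, 0, 0.1, 0, 0, 0, 0, 0, 0, 0.1, 0, 0, 0, 0, 0, 0, 0.1, 0, 0, 0, 0, 0, 0],
  squeeze=25,
)

```text
time_s: 19.85
tool_pos: [0.62, -0.004, 0.0782]
tcp_rot: [[0.182, 0.983, 0.0], [0.983, -0.182, 0.0], [0.0, 0.0, -1.0]]
wrist_force: [-2.7, -0.0, 5.0]
grip_width: 0.199
gripper_force: 25.0
```

```bash
python3 -c "
from h import *
where()"
```

```text
t 19.85 frame pos [ 0.0293 -0.0285  0.0782] F frame [-2.7 -0.5  5. ] grip 0.19917852738789535 24.99997202306986
```

Scaled: -0.008 m is -0.128, -0.006 m is -0.096.

>>> shift_gripper(
  rows=[0.1, 0, -0.128, 0, 0, 0, 0, 0.1, 0, -0.128, 0, 0, 0, 0, 0.1, 0, -0.128, 0, 0, 0, 0, 0.1, 0, -0.096, 0, 0, 0, 0, 0.1, 0, -0.064, 0, 0, 0, 0, 0.1, 0, 0, 0, 0, 0, 0, 0.1, 0, 0, 0, 0, 0, 0],
  squeeze=30,
  only="force",
)

```text
wrist_force: [9.9, -1.3, -5.4]
gripper_force: 30.0
```

```bash
python3 -c "
from h import *
where()"
```

```text
t 20.725 frame pos [-0.0012 -0.0285  0.0782] F frame [ 9.9  0.5 -5.4] grip 0.19842687416705618 30.045990510843694
```

>>> shift_gripper(
  rows=[0.1, 0, -0.048, 0, 0, 0, 0, 0.1, 0, -0.0208, 0, 0, 0, 0, 0.1, 0, 0, 0, 0, 0, 0, 0.1, 0, 0, 0, 0, 0, 0, 0.1, 0, 0, 0, 0, 0, 0],
  squeeze=30,
  only="force",
)

```text
wrist_force: [9.3, -0.6, -5.4]
gripper_force: 30.1
```

```bash
python3 -c "
from h import *
import cv2
a=robot.get_image('top')[180:300,205:325,::-1]
b=robot.get_image('wrist')[130:300,100:480,::-1]
cv2.imwrite('pics/e6.png',cv2.resize(a,None,fx=5,fy=5,interpolation=2))
cv2.imwrite('pics/e7.png',cv2.resize(b,None,fx=2,fy=2,interpolation=2))
where()"
```

```text
t 21.45 frame pos [-0.0052 -0.0286  0.0783] F frame [ 9.5  0.5 -5. ] grip 0.2000305378163217 30.05174201214686
```

View pics/e7.png

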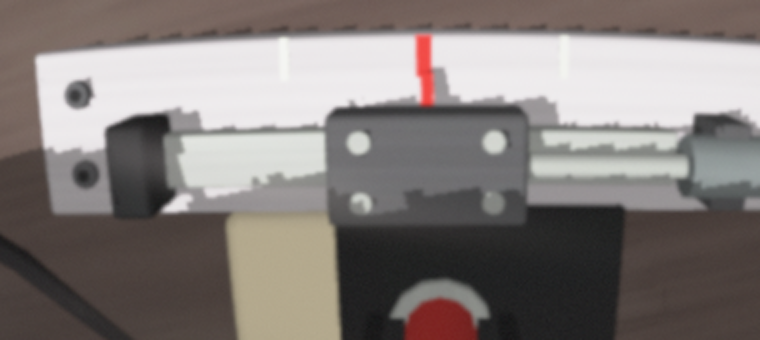

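The red pointer (427,90) meets the red mark (424,55), less than 1 mm off. The block is half covered and against the beam, and the grip holds at 30 N, so I'm handing it in.

```bash
python3 -c "
from cell import robot
print(robot.job_done())"
```

```text
the job is handed in; nothing more can be done
None
```

The job is handed in with the soap block home in its corner and the shutter held at half travel, its pointer within about 1 mm of the red mark; the arm never went near the jar, bottle or rose, and no verdict came back.

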